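Fit the funnel bushing and hold the guide rod through both bushings

TASK

Set the loose funnel bushing, narrow end down, fully home in the open seat in the upper arm of the alignment bracket and let go of it. Then take the longer of the two rods out of the rack, thread it foot first down through that bushing and on through the fixed bushing in the lower arm, and finish still holding it there upright, with its foot hanging in the gap between the lower bushing and the base plate, well clear of both. Leave the shorter rod in the rack and the loupe, the steel block and the small cup where they are.

Things in the scene. Friction and masses are not known exactly. Their poses are not given: they have to be found in the camera images.
- bracket: fixed aluminium C-shaped bracket: base plate 104 x 84 x 10 mm, two arms reaching forward from a column at its back (+x), no higher than the upper arm. Origin on the bench on the common vertical axis of both bores; z up. Heights over the bench: base plate top 10 mm, lower bushing 42 to 62 mm, seat 94 to 114 mm
- bracket_seat (a point): centre of the top rim of the open seat in the upper arm (114 mm over the bench). The seat is a steel tapered through hole, radius 21 mm at the top and 17 mm at its bottom 20 mm lower; its rim (54 mm across) stands 2 mm proud of the upper arm, whose top (64 mm wide) and column are otherwise flat.
- bracket_lower (a point): centre of the top rim of the fixed lower bushing (62 mm over the bench), straight below the seat. Its bore is a funnel, radius 12.5 mm at the top and 9 mm at the bottom 20 mm lower, open below.
- bush_center (a point): centre (21 mm up, on the axis; z up) of the loose steel funnel bushing, 120 g, 42 mm tall, standing on its narrow end. Lower 20 mm tapered, radius 15 to 19 mm; above it a straight round collar 50 mm across, 22 mm tall, to grasp. Bore radius 13 mm in the collar, then narrowing to 9 mm at the bottom. Home, the collar rests on the seat's rim: this point 1 mm above bracket_seat, 2 mm play
- rack: fixed grey plastic block 130 x 50 x 50 mm (long side along its x), origin under its centre, with two upright holes 17 mm wide, 42 mm deep, 35 mm either side of the centre along x. A rod stands in each, in either order, feet 8 mm over the bench. Rack and bushing may stand on either side of the bracket
- long_rod_head (a point): centre of the head of the longer rod, z up along the rod; 138 mm above its foot. Steel rod, 160 g, 154 mm long: shaft 14 mm across and 122 mm long with a tapered foot, below a round dark ribbed head 24 mm across and 32 mm tall, by which it is grasped
- long_rod_foot (a point): centre of the lower end of the longer rod.
- short_rod_head (a point): centre of the head of the shorter rod, 102 mm long, of the same shape otherwise (shaft 70 mm long, this point 86 mm above its foot). It stays in the rack.
- loupe: black eye loupe, 37 mm across, 28 mm tall, loose on the bench; origin under its centre
- setting_block: plain steel setting block 25 x 50 x 38 mm, loose on the bench; origin under its centre
- screw_cup: small steel cup 45 mm across, 18 mm tall, loose on the bench; origin under its centre
Not all that is in view belongs to the job. Leave any pink or turquoise look-alike of the part that bears bush_center alone.

How it is judged:
By the outcome, as a careful person would: the job done as asked, in the order asked, and still so for the second after the job is handed in, while the arm keeps its last pose, push and grip.
It also fails if it takes over 54 s, if anything falls off the work surface, if the arm or the gripper's body presses on something with over 40 N, if the wrist force passes 120 N, or if a joint passes its speed limit or range.

ROBOT

A 6-joint arm with a two-finger parallel gripper is mounted at the origin on a cart in front of the work surface, level with it; the furniture and walls round the work are solid. World frame = base frame: x ahead of the robot, y to its left, z up, the work surface at z = 0. Lengths are in m, angles in degrees, forces in N, time in s.
With the tool pointing down it reaches from about 0.4 to 0.825 m from the base axis. Payload 7 kg.
Tool frame: the origin (TCP) lies on the centre line of the jaws, within the pads' length; the fingertips stand r.tip_reach ahead of it and the grasp point (between the pads) is the TCP (r.tip_reach is the distance from the TCP to the fingertips, in m); z points along the fingers, y is the line along which they close (so a half turn about z gives the same grasp; the last joint's range is limited). The gripper opens to 88 mm and grips with 3 to 60 N. Pads are 19 mm wide; open, the fingers measure 130 mm over their backs; the gripper's body (78 mm by 193 mm) begins 47 mm behind the grasp point.
Start: joints at [-55.399, 20.546, 0.682, 0, -70.136, -16.507], TCP at [0.21, -0.642, 0.246] pointing down, gripper open.
Joint ranges: [-176.03, 176.03], [-82.01, 121.73], [-58.28, 71.71], [-173.87, 95.51], [-174.79, -0.11], [-173.66, 173.66]. Speed limits (degrees/s): [136.94, 136.94, 172.46, 180, 180, 180].

INTERFACE

Orientations are given as [roll, pitch, yaw] about the fixed x, y, z axes, in that order (R = Rz(yaw) Ry(pitch) Rx(roll)).
In Python, from plant import sensors, cams, r gives the robot as it stands.
- The arm moves only by the tool drive_tool, never from a script. Its argument "rows" is a list of rows, each an object of numbers: "fingers": the gripper's target within -1 to 1 (fully open at 1, half-way at 0, shut at -1); "x", "y", "z": the shift along the tool's x, y, z in m; "spin": the turn about the tool's z in rad. A call has 1 to 10 rows; each row is the pose to reach, as a shift and turn from the pose commanded when the call began, along the tool's axes at that moment; what a row does not reach only later rows make up. A row lasts 1/8 s, in which the tool goes at most 62.5 mm and 10.7 degrees, less where a joint would pass 70% of its speed; a pose out of reach is approached as far as the arm can. A call with a gripper value outside its range is refused whole. The fingers move at their own pace and stop on an object; "newtons" is the grip in N (left out, the last holds). Time passes only in rows, so rows that repeat a pose let the fingers close. It gives the time, the measured TCP pose, the force, the opening and the grip force at its end, in the units of the state.
- sensors.get_state(): the state, without advancing time (a new reading comes with each control period).
- cams.capture(name): name is "side" or "top" or "wrist"; returns a dict with "pixels" (480x640x3 uint8, red, green, blue), "intrinsics" (3x3 intrinsics, pixels), "eye" and "orientation" of the camera in the world; the wrist camera has in their place "T_tool_cam" (4x4, takes a point from camera to tool coordinates, whose origin is the TCP and whose axes are the flange's). Camera axes: x right, y up, looking along -z (the intrinsics and any distortion apply to the point x, -y, -z); pixel columns grow to the right and rows downward; lengths in m; the calibration is good to about 2 mm. The wrist camera is an equidistant fisheye: a pixel r from the principal point sees the ray r / f radians off the axis. A picture is of the moment at which its call begins: read the wrist's pose just before it. There is no depth.
- r.close_job(): hands the job in; it is judged then, once.
The state is a dict: "time_s": time; "joints": joint angles; "qd": joint speeds; "joint_torque": joint torques, N m; "tcp_pos": TCP position; "eef_rot": TCP orientation; "contact_force": force on the tool from outside, world axes, zero at the start; "moment": the same for the moment, N m; "gripper_width": finger opening in m; "gripper_force": force on a finger pad.
Only numpy, scipy, OpenCV 4.12 (cv2) and the standard library are available. Lean on these libraries where they do the work, as an engineer would, in place of code of your own. Each camera call takes 0.05 s, during which the arm holds its last target. There are 200 camera calls.

## Working session

There is one attempt and no reset: what is moved stays moved. The work goes in short steps, Python scripts to look and compute and a tool call to move; the robot and the scene stay as the last step left them, time stands still between calls to the robot, and variables do not carry over. Pictures are saved under pics/ and viewed, at most 10 in all, crops included, and the job is handed in when it is done.

Besides the shell and the picture viewer there is one more tool, called after "Emit:" by a JSON object that holds its "op" and its "data", one argument or row to a line. drive_tool: Moves the arm, as the interface text tells. Its arguments: {"type":"object","properties":{"rows":{"type":"array"},"newtons":{"type":"number"}},"required":["rows"]}

```bash
ls; mkdir -p pics
cat > h.py <<'E'
import numpy as np, cv2
from scipy.spatial.transform import Rotation as R
from plant import sensors, cams, r
def rot(o):
    o=np.array(o,float)
    return o if o.shape==(3,3) else R.from_euler('xyz',o,degrees=True).as_matrix()
def snap(name,fn):
    s=sensors.get_state(); c=cams.capture(name)
    cv2.imwrite('pics/'+fn,c['pixels'][:,:,::-1])
    if name=='wrist':
        T=np.eye(4);T[:3,:3]=rot(s['eef_rot']);T[:3,3]=s['tcp_pos']
        M=T@np.array(c['T_tool_cam']); c['E']=M[:3,3]; c['Rm']=M[:3,:3]
    else: c['E']=np.array(c['eye']); c['Rm']=rot(c['orientation'])
    c['name']=name; return c
def ray(c,u,v):
    K=np.array(c['intrinsics']); a=(u-K[0,2])/K[0,0]; b=(v-K[1,2])/K[1,1]
    if c['name']=='wrist':
        t=np.hypot(a,b); k=np.sin(t)/max(t,1e-9); d=np.array([a*k,-b*k,-np.cos(t)])
    else: d=np.array([a,-b,-1.])
    return c['Rm']@d
def onz(c,u,v,z):
    d=ray(c,u,v); return c['E']+d*(z-c['E'][2])/d[2]
def proj(c,p):
    K=np.array(c['intrinsics']); q=c['Rm'].T@(np.array(p)-c['E']); x,y,z=q[0],-q[1],-q[2]
    if c['name']=='wrist':
        n=np.hypot(x,y); t=np.arctan2(n,z); k=t/max(n,1e-9); x,y=x*k,y*k
    else: x,y=x/z,y/z
    return np.array([K[0,0]*x+K[0,2],K[1,1]*y+K[1,2]])
E
python3 - <<'E'
from h import *
print(sensors.get_state(), r.tip_reach)
for n in ('top','side','wrist'):
    c=snap(n,n+'0.png'); print(n,{k:v for k,v in c.items() if k!='pixels'})
E
```

```text
pics
{'time_s': 0.0, 'joints': array([-5.54008894e+01,  2.05920193e+01,  6.31378959e-01, -2.12453972e-02,
       -7.01355973e+01, -1.65066601e+01]), 'qd': array([-0.06838905,  0.05013666, -0.01733537, -0.0743685 ,  0.05827217,
        0.0103985 ]), 'joint_torque': array([ 4.38422103e-04, -5.82718134e+01,  2.93053901e+01,  6.99716672e+00,
        6.68471883e-03, -1.82245576e-04]), 'tcp_pos': array([ 0.2094472 , -0.64117713,  0.24459434]), 'eef_rot': array([ 1.79902054e+02, -8.19789833e-03, -1.61914778e+02]), 'contact_force': array([-0.18144354, -0.02167866, -0.53652811]), 'moment': array([ 0.05494922, -0.04541065, -0.01364652]), 'gripper_force': 0.0, 'gripper_width': 0.08758399663979351} 0.019
top {'intrinsics': array([[587.67259237,   0.        , 322.34677876],
       [  0.        , 587.67259237, 246.97026256],
       [  0.        ,   0.        ,   1.        ]]), 'eye': array([ 0.42502928, -0.05305515,  1.0515126 ]), 'orientation': array([ 4.02515754e+00, -8.46023867e-02, -9.05444545e+01]), 'E': array([ 0.42502928, -0.05305515,  1.0515126 ]), 'Rm': array([[-0.00950237,  0.99748927, -
[... 693 characters left out ...]
  , 316.25320045],
       [  0.        , 371.64829954, 237.26646897],
       [  0.        ,   0.        ,   1.        ]]), 'T_tool_cam': array([[ 5.55253272e-04,  9.56339044e-01,  2.92259002e-01,
         7.90743671e-02],
       [ 9.99998827e-01, -1.13775996e-04, -1.52756353e-03,
         2.92702054e-04],
       [-1.42761659e-03,  2.92259507e-01, -9.56337986e-01,
        -1.39008671e-01],
       [ 0.00000000e+00,  0.00000000e+00,  0.00000000e+00,
         1.00000000e+00]]), 'E': array([ 0.13430142, -0.66570346,  0.38374807]), 'Rm': array([[-0.31098708, -0.90923026, -0.27674425],
       [ 0.95040968, -0.29661755, -0.09348515],
       [ 0.00291233, -0.29209308,  0.95638546]]), 'name': 'wrist'}
```

View pics/top0.png

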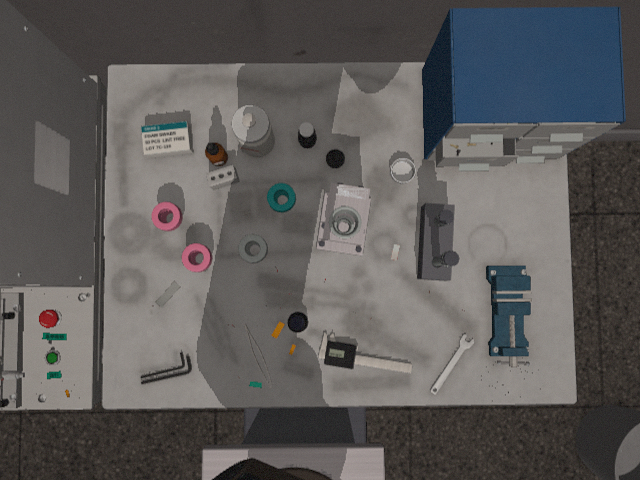

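View pics/side0.png

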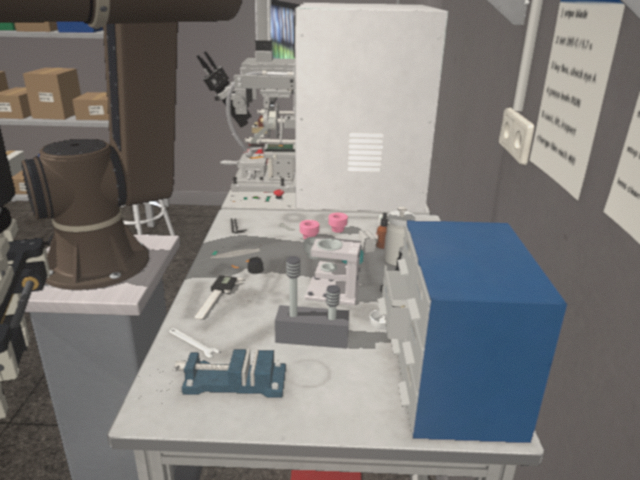

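The top view shows the bushing candidates: pink (166,216) and (197,257), teal (281,197), and grey (252,248). The bare grey steel one is the target; the others are the look-alikes named in the task. The bracket seat is near (345,222) and the rack near (437,242). In the side view the longer rod is the left one, with its head at (293,267); the shorter head is at (333,296).

Run:
```python
from h import *
c=snap('top','t1.png'); s=snap('side','s1.png')
for n,u,v,z in [('bush',252,248,.042),('teal',281,197,.042),('seat',345,222,.114),('rackA',442,215,.094),('rackB',450,258,.146),('rackA@146',442,215,.146)]:
    p=onz(c,u,v,z); print(n,p.round(3),'side px',proj(s,p).round(0))
for n,u,v,z in [('long',293,260,.162),('short',333,288,.11),('seat',330,244,.114)]: print('side',n,onz(s,u,v,z).round(3))
a=cv2.imread('pics/t1.png'); b=cv2.imread('pics/s1.png')
def z(i,x,y,w,h,k): return cv2.resize(i[y:y+h,x:x+w],None,fx=k,fy=k,interpolation=cv2.INTER_CUBIC)
o=np.zeros((600,800,3),np.uint8)
o[:300,:400]=z(a,230,173,100,75+0,4)[:300,:400]; o[:300,400:]=z(a,220,215,100,75,4)
o[300:,:400]=z(a,305,180,100,75,4); o[300:,400:]=z(a,400,200,100,75,4)
cv2.imwrite('pics/crop1.png',o)
```

```text
bush [0.495 0.066 0.042] side px [313. 240.]
teal [0.583 0.016 0.042] side px [351. 251.]
seat [ 0.531 -0.092  0.114] side px [328. 243.]
rackA [ 0.543 -0.252  0.094] side px [334. 294.]
rackB [ 0.47  -0.252  0.146] side px [292. 267.]
rackA@146 [ 0.537 -0.241  0.146] side px [331. 265.]
side long [ 0.471 -0.257  0.162]
side short [ 0.541 -0.259  0.11 ]
side seat [ 0.535 -0.097  0.114]
```

View pics/crop1.png

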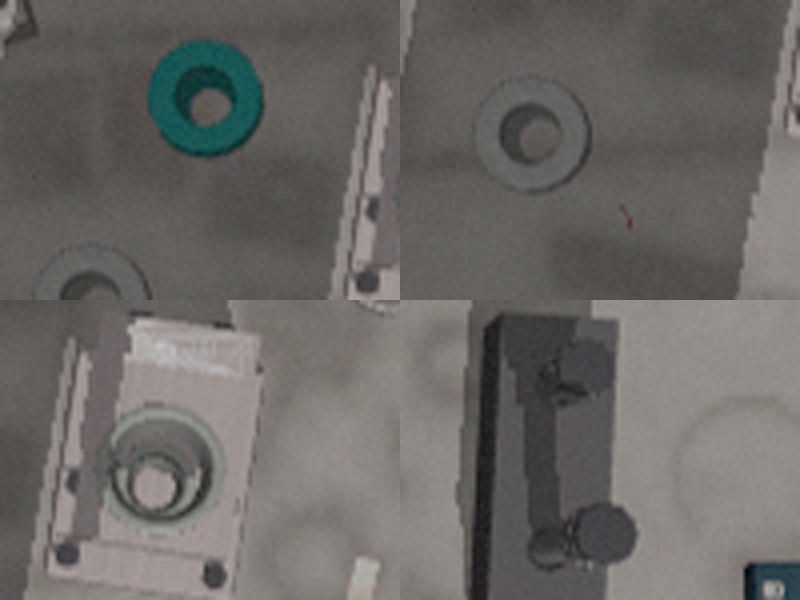

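The crop shows the grey steel bushing, rim centre at about (253.2,248.2); the others are teal and pink, so grey is the part. The seat rim is at about (346.5,222), the long rod's head top at (450.7,258.2) and the short rod's at (445.5,216.5). The side view agrees on which rod is longer. I'll go above the bushing first.

```bash
cat >> h.py <<'E'
def delta(p,yaw=None):
    s=sensors.get_state(); Rt=rot(s['eef_rot']); d=Rt.T@(np.array(p)-s['tcp_pos'])
    print('t',round(s['time_s'],2),'tcp',s['tcp_pos'].round(4),'rpy',s['eef_rot'].round(2),'w',round(s['gripper_width'],4),'F',s['contact_force'].round(1))
    print('shift',d.round(4), 'spin', None if yaw is None else round(float(np.radians((s['eef_rot'][2]-yaw+180)%360-180)),3))
E
python3 - <<'E'
from h import *
c=snap('top','t2.png')
for n,u,v,z in [('bush',253.2,248.2,.042),('pink',197,257,.042),('seat',346.5,222,.114),('long',450.7,258.2,.162),('short',445.5,216.5,.11)]:
    print(n,onz(c,u,v,z).round(4))
delta([.495,.064,.2],160)
E
```

```text
bush [0.495  0.0638 0.042 ]
pink [0.4808 0.1605 0.042 ]
seat [ 0.5308 -0.0942  0.114 ]
long [ 0.4687 -0.2494  0.162 ]
short [ 0.5387 -0.2541  0.11  ]
t 0.3 tcp [ 0.2096 -0.6415  0.2453] rpy [ 179.97   -0.   -161.91] w 0.0878 F [-0.4 -1.1  0.2]
shift [-0.4904  0.5819  0.0455] spin 0.665
```

Emit:
{"op": "drive_tool", "data": {
  "rows": [
    {"x": -0.245,"y": 0.29,"z": 0,"spin": 0.33,"fingers": 0.6},
    {"x": -0.49,"y": 0.582,"z": 0.02,"spin": 0.667,"fingers": 0.6},
    {"x": -0.49,"y": 0.582,"z": 0.02,"spin": 0.667,"fingers": 0.6},
    {"x": -0.49,"y": 0.582,"z": 0.02,"spin": 0.667,"fingers": 0.6},
    {"x": -0.49,"y": 0.582,"z": 0.02,"spin": 0.667,"fingers": 0.6},
    {"x": -0.49,"y": 0.582,"z": 0.045,"spin": 0.667,"fingers": 0.6},
    {"x": -0.49,"y": 0.582,"z": 0.045,"spin": 0.667,"fingers": 0.6},
    {"x": -0.49,"y": 0.582,"z": 0.045,"spin": 0.667,"fingers": 0.6},
    {"x": -0.49,"y": 0.582,"z": 0.045,"spin": 0.667,"fingers": 0.6},
    {"x": -0.49,"y": 0.582,"z": 0.045,"spin": 0.667,"fingers": 0.6}
  ]
}}

```text
time_s: 1.55
tcp_pos: [0.4413, -0.0675, 0.213]
eef_rot: [180.0, 0.1, 159.9]
contact_force: [0.5, -0.6, -0.8]
gripper_width: 0.0699
gripper_force: 0.0
```

Emit:
{"op": "drive_tool", "data": {
  "rows": [
    {"x": -0.005,"y": 0.06,"z": 0.01},
    {"x": -0.006,"y": 0.12,"z": 0.03},
    {"x": -0.006,"y": 0.135,"z": 0.05},
    {"x": -0.006,"y": 0.135,"z": 0.05},
    {"x": -0.006,"y": 0.135,"z": 0.05}
  ]
}}

```text
invalid input
```

Run:
```python
from h import *
c=snap('wrist','w1.png'); t=snap('top','t3.png')
delta([.495,.0638,.044],160)
print(proj(c,[.495,.0638,.042]))
```

```text
t 1.65 tcp [ 0.4427 -0.0652  0.2125] rpy [1.7996e+02 4.0000e-02 1.6020e+02] w 0.0703 F [-0.4 -1.4  0.3]
shift [-0.0054  0.139   0.1687] spin 0.003
[469.7503774  226.72876207]
```

View pics/w1.png

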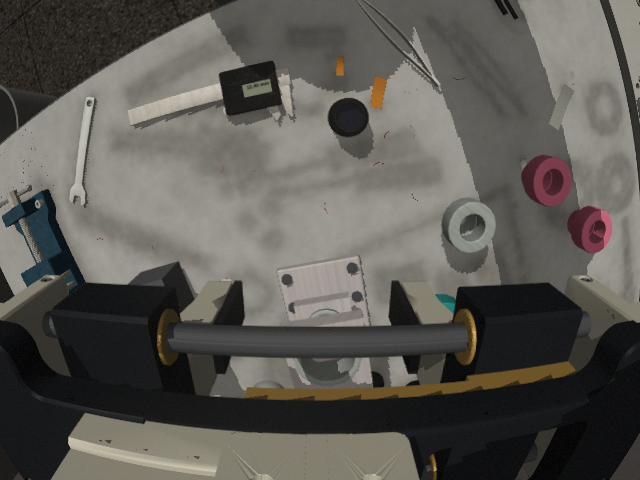

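The wrist view shows the grey bushing rim at about (469,224), against a prediction of (470,227). That agrees within about 2 mm. The pinks are at (547,181) and (590,229), and the bracket is at (323,320).

Emit:
{"op": "drive_tool", "data": {
  "rows": [
    {"x": -0.005,"y": 0.06,"z": 0.01,"spin": 0,"fingers": 0.6},
    {"x": -0.005,"y": 0.12,"z": 0.03,"spin": 0,"fingers": 0.6},
    {"x": -0.005,"y": 0.139,"z": 0.06,"spin": 0,"fingers": 0.6},
    {"x": -0.005,"y": 0.139,"z": 0.08,"spin": 0,"fingers": 0.6},
    {"x": -0.005,"y": 0.139,"z": 0.08,"spin": 0,"fingers": 0.6},
    {"x": -0.005,"y": 0.139,"z": 0.08,"spin": 0,"fingers": 0.6}
  ]
}}

```text
time_s: 2.4
tcp_pos: [0.4938, 0.0589, 0.1335]
eef_rot: [180.0, 0.0, 159.9]
contact_force: [0.6, -0.8, 0.8]
gripper_width: 0.0701
gripper_force: 0.0
```

Run:
```python
from h import *
c=snap('wrist','w2.png')
delta([.495,.0638,.044],160)
print(proj(c,[.495,.0638,.042]))
for i in range(0,1): pass
```

```text
t 2.45 tcp [0.494  0.059  0.1337] rpy [1.7994e+02 7.0000e-02 1.5985e+02] w 0.0703 F [ 0.7  0.3 -0.1]
shift [0.0008 0.0048 0.0897] spin -0.003
[322.91113419 249.57721366]
```

View pics/w2.png

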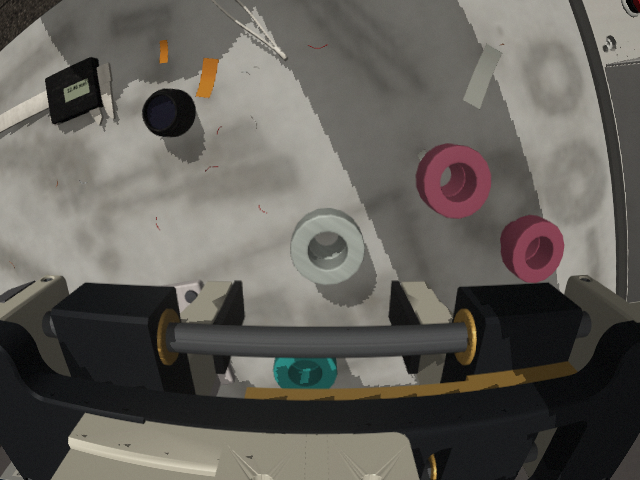

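The wrist view now shows the bushing rim centred near (327,248), against a prediction of (323,250). I'll nudge along the closing axis, descend and grip.

Emit:
{"op": "drive_tool", "data": {
  "rows": [
    {"x": 0.001,"y": 0.007,"z": 0.04,"spin": 0,"fingers": 0.6},
    {"x": 0.001,"y": 0.007,"z": 0.075,"spin": 0,"fingers": 0.6},
    {"x": 0.001,"y": 0.007,"z": 0.09,"spin": 0,"fingers": 0.6},
    {"x": 0.001,"y": 0.007,"z": 0.09,"spin": 0,"fingers": 0.3},
    {"x": 0.001,"y": 0.007,"z": 0.09,"spin": 0,"fingers": -0.2},
    {"x": 0.001,"y": 0.007,"z": 0.09,"spin": 0,"fingers": -0.2},
    {"x": 0.001,"y": 0.007,"z": 0.09,"spin": 0,"fingers": -0.2}
  ],
  "newtons": 30
}}

```text
time_s: 3.32
tcp_pos: [0.4957, 0.0664, 0.0438]
eef_rot: [179.9, 0.1, 159.9]
contact_force: [-1.0, -0.1, 7.0]
gripper_width: 0.0488
gripper_force: 30.0
```

Run:
```python
from h import *
c=snap('wrist','w3.png')
delta([.5308,-.0942,.18],160)
```

```text
t 3.38 tcp [0.4957 0.0664 0.0438] rpy [1.7992e+02 1.0000e-01 1.5990e+02] w 0.0485 F [-0.4 -0.6  7.5]
shift [-0.0884 -0.1385 -0.1363] spin -0.002
```

Emit:
{"op": "drive_tool", "data": {
  "rows": [
    {"x": 0,"y": 0,"z": -0.03,"spin": 0,"fingers": -0.2},
    {"x": 0,"y": 0,"z": -0.08,"spin": 0,"fingers": -0.2},
    {"x": -0.01,"y": -0.02,"z": -0.125,"spin": 0,"fingers": -0.2},
    {"x": -0.04,"y": -0.065,"z": -0.136,"spin": 0,"fingers": -0.2},
    {"x": -0.07,"y": -0.11,"z": -0.136,"spin": 0,"fingers": -0.2},
    {"x": -0.088,"y": -0.138,"z": -0.136,"spin": 0,"fingers": -0.2},
    {"x": -0.088,"y": -0.138,"z": -0.136,"spin": 0,"fingers": -0.2},
    {"x": -0.088,"y": -0.138,"z": -0.136,"spin": 0,"fingers": -0.2}
  ]
}}

```text
time_s: 4.38
tcp_pos: [0.5297, -0.0937, 0.1786]
eef_rot: [180.0, -0.0, 159.8]
contact_force: [0.4, 0.4, -1.5]
gripper_width: 0.0486
gripper_force: 30.0
```

Run:
```python
from h import *
c=snap('wrist','w4.png'); s=snap('side','s4.png')
delta([.5308,-.0942,.137],160)
S=sensors.get_state(); p=S['tcp_pos']
print('wrist: rim',proj(c,p+[0,0,-.002]),'side: rim',proj(s,p+[0,0,-.002]),'seat',proj(s,[.5308,-.0942,.114]),'w seat',proj(c,[.5308,-.0942,.114]))
a=cv2.imread('pics/w4.png')[190:390,216:416]; b=cv2.imread('pics/s4.png')[170:320,250:400]
o=np.hstack([cv2.resize(a,(400,400),interpolation=cv2.INTER_CUBIC),cv2.resize(b,(400,400),interpolation=cv2.INTER_CUBIC)]); cv2.imwrite('pics/c4.png',o)
```

```text
t 4.47 tcp [ 0.5298 -0.0931  0.1786] rpy [ 1.7999e+02 -1.0000e-02  1.5992e+02] w 0.0485 F [-0.  -0.2 -0.7]
shift [-0.0014 -0.0007  0.0416] spin -0.001
wrist: rim [316.49089652 317.59027654] side: rim [328.45935687 214.61050815] seat [328.07989402 243.37405441] w seat [315.15741582 267.38247546]
```

View pics/c4.png

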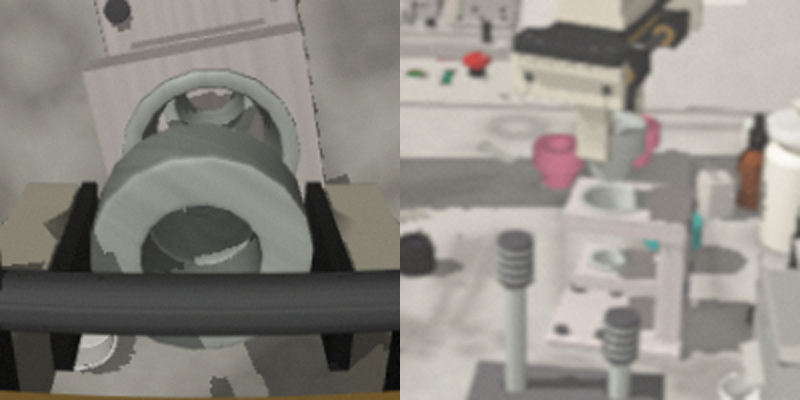

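The left half, from the wrist, shows the held bushing rim spanning columns 264.5–372 with its near edge at row 267.5. The seat rim spans columns 277.5–365.5 with its near edge at row 225. The right half, from the side, shows the bushing hanging upright above the seat. I'll compare both rims in the same camera.

```bash
cat > rel.py <<'E'
from h import *
def rims(img):
    pass
E
python3 - <<'E'
from h import *
s=sensors.get_state(); c=cams.capture('wrist'); 
T=np.eye(4);T[:3,:3]=rot(s['eef_rot']);T[:3,3]=s['tcp_pos']
M=T@np.array(c['T_tool_cam']); c['E']=M[:3,3]; c['Rm']=M[:3,:3]; c['name']='wrist'
p=s['tcp_pos']; Rt=T[:3,:3]
def cen(l,rr,top,row,z,rad):
    f=lambda u,v:(Rt.T@(onz(c,u,v,z)-p))
    return np.array([f((l+rr)/2,top)[0]-rad,(f(l,row)[1]+f(rr,row)[1])/2]), f(rr,row)[1]-f(l,row)[1]
b=cen(264.5,372,267.5,313,p[2]-.0018,.025); q=cen(277.5,365.5,225,262,.114,.027)
print('bush',b,'seat',q,'shift',q[0]-b[0])
E
```

```text
bush (array([-0.00147417,  0.00140403]), np.float64(0.046431369577936935)) seat (array([-0.00247568,  0.00372419]), np.float64(0.051791261105813516)) shift [-0.00100152  0.00232016]
```

Emit:
{"op": "drive_tool", "data": {
  "rows": [
    {"x": -0.001,"y": 0.002,"z": 0.01,"spin": 0,"fingers": -0.2},
    {"x": -0.001,"y": 0.002,"z": 0.02,"spin": 0,"fingers": -0.2},
    {"x": -0.001,"y": 0.002,"z": 0.028,"spin": 0,"fingers": -0.2},
    {"x": -0.001,"y": 0.002,"z": 0.034,"spin": 0,"fingers": -0.2},
    {"x": -0.001,"y": 0.002,"z": 0.034,"spin": 0,"fingers": -0.2}
  ]
}}

```text
time_s: 5.15
tcp_pos: [0.5313, -0.0923, 0.144]
eef_rot: [-180.0, -0.1, 159.9]
contact_force: [1.0, 0.1, -0.4]
gripper_width: 0.0491
gripper_force: 30.0
```

Emit:
{"op": "drive_tool", "data": {
  "rows": [
    {"x": 0,"y": 0,"z": 0.002,"spin": 0,"fingers": -0.2},
    {"x": 0,"y": 0,"z": 0.004,"spin": 0,"fingers": -0.2},
    {"x": 0,"y": 0,"z": 0.006,"spin": 0,"fingers": -0.2},
    {"x": 0,"y": 0,"z": 0.0065,"spin": 0,"fingers": -0.2}
  ]
}}

```text
time_s: 5.65
tcp_pos: [0.5316, -0.0923, 0.1381]
eef_rot: [-180.0, -0.0, 159.9]
contact_force: [-2.2, 0.0, 2.2]
gripper_width: 0.0485
gripper_force: 30.0
```

Just touching at the expected home height of 0.138. I'll check the seating from the cameras before releasing.

Emit:
{"op": "drive_tool", "data": {
  "rows": [
    {"x": 0,"y": 0,"z": 0.001,"spin": 0,"fingers": -0.2},
    {"x": 0,"y": 0,"z": 0.001,"spin": 0,"fingers": -0.2}
  ]
}}

```text
time_s: 5.9
tcp_pos: [0.5317, -0.0923, 0.138]
eef_rot: [-180.0, 0.0, 159.9]
contact_force: [-4.1, 0.8, 6.2]
gripper_width: 0.0484
gripper_force: 30.0
```

Emit:
{"op": "drive_tool", "data": {
  "rows": [
    {"x": 0,"y": 0,"z": -0.0005,"spin": 0,"fingers": 0.3},
    {"x": 0,"y": 0,"z": -0.0005,"spin": 0,"fingers": 0.6},
    {"x": 0,"y": 0,"z": -0.0005,"spin": 0,"fingers": 0.8},
    {"x": 0,"y": 0,"z": -0.0005,"spin": 0,"fingers": 0.8},
    {"x": 0,"y": 0,"z": -0.03,"spin": 0,"fingers": 0.8},
    {"x": 0,"y": 0,"z": -0.08,"spin": 0,"fingers": 0.8},
    {"x": 0,"y": 0,"z": -0.12,"spin": 0,"fingers": 0.8},
    {"x": 0,"y": 0,"z": -0.12,"spin": 0,"fingers": 0.8},
    {"x": 0,"y": 0,"z": -0.12,"spin": 0,"fingers": 0.8}
  ]
}}

```text
time_s: 7.02
tcp_pos: [0.5312, -0.0922, 0.2566]
eef_rot: [180.0, -0.0, 159.9]
contact_force: [0.3, 0.3, -0.2]
gripper_width: 0.079
gripper_force: 0.0
```

Run:
```python
from h import *
c=snap('wrist','w5.png'); s=snap('side','s5.png')
delta([.4687,-.2494,.255],160)
q=[.5315,-.0925,.136]; print(proj(c,q),proj(s,q))
a=cv2.imread('pics/w5.png')[150:350,216:416]; b=cv2.imread('pics/s5.png')[170:320,250:400]
cv2.imwrite('pics/c5.png',np.hstack([cv2.resize(i,(400,400),interpolation=cv2.INTER_CUBIC) for i in (a,b)]))
```

```text
t 7.12 tcp [ 0.531  -0.0923  0.2558] rpy [-1.7995e+02 -1.1000e-01  1.5987e+02] w 0.0791 F [-0.2 -0.3 -0.5]
shift [ 0.0044 -0.169   0.001 ] spin -0.002
[314.98475782 238.11707569] [328.74920205 233.16484477]
```

View pics/c5.png

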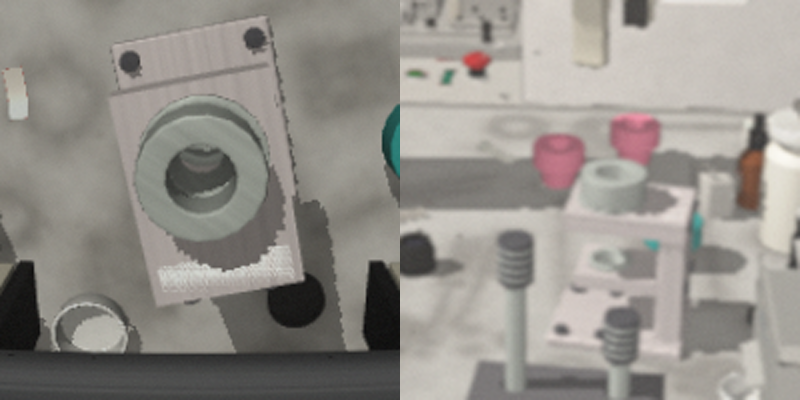

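The bushing sits flat with its collar on the rim, and its wrist-view centre is about (317,239), as predicted. Next is the long rod.

Emit:
{"op": "drive_tool", "data": {
  "rows": [
    {"x": 0.002,"y": -0.05,"z": 0,"spin": 0,"fingers": 0.8},
    {"x": 0.004,"y": -0.11,"z": 0,"spin": 0,"fingers": 0.8},
    {"x": 0.004,"y": -0.15,"z": 0,"spin": 0,"fingers": 0.8},
    {"x": 0.004,"y": -0.169,"z": 0,"spin": 0,"fingers": 0.8},
    {"x": 0.004,"y": -0.169,"z": 0,"spin": 0,"fingers": 0.8},
    {"x": 0.004,"y": -0.169,"z": 0,"spin": 0,"fingers": 0.8}
  ]
}}

```text
time_s: 7.88
tcp_pos: [0.4699, -0.249, 0.2566]
eef_rot: [180.0, -0.0, 159.9]
contact_force: [0.3, 0.2, -0.0]
gripper_width: 0.0789
gripper_force: 0.0
```

Run:
```python
from h import *
c=snap('wrist','w6.png')
delta([.469,-.248,.151],160)
q=[.469,-.248,.162]; print(proj(c,q), proj(c,[.5387,-.2541,.11]))
cv2.imwrite('pics/c6.png',cv2.resize(cv2.imread('pics/w6.png')[150:350,183:450],(800,600),interpolation=cv2.INTER_CUBIC))
```

```text
t 7.92 tcp [ 0.47   -0.2488  0.2568] rpy [-1.8000e+02 -3.0000e-02  1.5992e+02] w 0.0788 F [-0.3  0.8 -0.6]
shift [0.0012 0.0004 0.1058] spin -0.001
[316.2194287  247.31352698] [337.33454211 302.65362205]
```

View pics/c6.png

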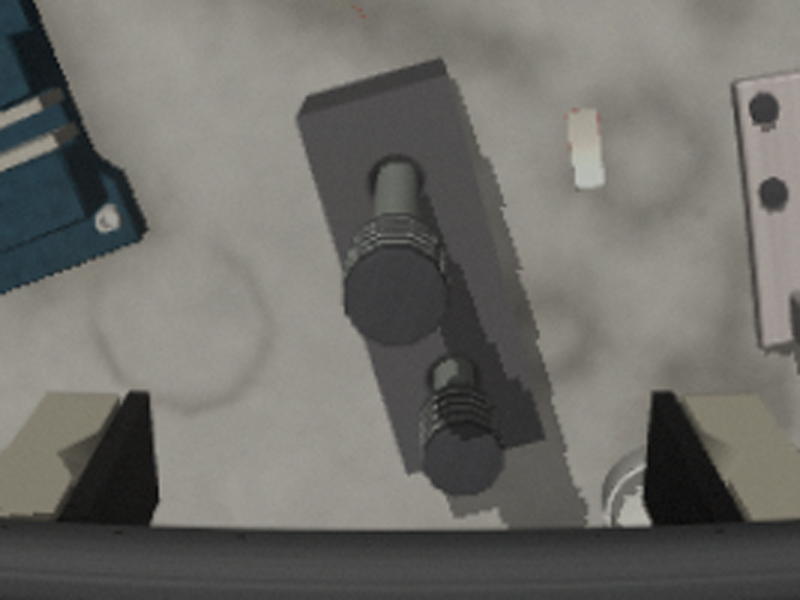

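The crop shows the long rod's head centred at full-image (314.7,247.7), against a prediction of (316.2,247.3). The short rod is behind it at (337,301). I'll descend and grip the long rod.

Emit:
{"op": "drive_tool", "data": {
  "rows": [
    {"x": 0.001,"y": -0.001,"z": 0.045,"spin": 0,"fingers": 0.6},
    {"x": 0.001,"y": -0.001,"z": 0.09,"spin": 0,"fingers": 0.4},
    {"x": 0.001,"y": -0.001,"z": 0.106,"spin": 0,"fingers": 0.2},
    {"x": 0.001,"y": -0.001,"z": 0.106,"spin": 0,"fingers": 0},
    {"x": 0.001,"y": -0.001,"z": 0.106,"spin": 0,"fingers": -0.3},
    {"x": 0.001,"y": -0.001,"z": 0.106,"spin": 0,"fingers": -0.8},
    {"x": 0.001,"y": -0.001,"z": 0.106,"spin": 0,"fingers": -0.8},
    {"x": 0.001,"y": -0.001,"z": 0.106,"spin": 0,"fingers": -0.8}
  ],
  "newtons": 50
}}

```text
time_s: 8.93
tcp_pos: [0.4692, -0.2504, 0.1522]
eef_rot: [180.0, 0.1, 159.9]
contact_force: [0.9, 0.2, 5.7]
gripper_width: 0.0229
gripper_force: 50.0
```

Emit:
{"op": "drive_tool", "data": {
  "rows": [
    {"x": 0,"y": 0,"z": -0.02,"spin": 0,"fingers": -0.8},
    {"x": 0,"y": 0,"z": -0.06,"spin": 0,"fingers": -0.8},
    {"x": 0,"y": 0,"z": -0.11,"spin": 0,"fingers": -0.8},
    {"x": 0,"y": 0,"z": -0.15,"spin": 0,"fingers": -0.8},
    {"x": 0,"y": 0,"z": -0.16,"spin": 0,"fingers": -0.8},
    {"x": 0,"y": 0,"z": -0.16,"spin": 0,"fingers": -0.8},
    {"x": 0,"y": 0,"z": -0.16,"spin": 0,"fingers": -0.8}
  ]
}}

```text
time_s: 9.8
tcp_pos: [0.4677, -0.2499, 0.3094]
eef_rot: [-180.0, -0.2, 159.9]
contact_force: [1.1, 0.5, -0.1]
gripper_width: 0.0227
gripper_force: 50.0
```

Run:
```python
from h import *
delta([.5315,-.0925,.312],160)
```

```text
t 9.8 tcp [ 0.4677 -0.2499  0.3094] rpy [-1.8000e+02 -1.6000e-01  1.5987e+02] w 0.0227 F [ 1.1  0.5 -0.1]
shift [-0.0057  0.1697 -0.0027] spin -0.002
```

Emit:
{"op": "drive_tool", "data": {
  "rows": [
    {"x": -0.001,"y": 0.03,"z": -0.003,"spin": 0,"fingers": -0.8},
    {"x": -0.003,"y": 0.08,"z": -0.003,"spin": 0,"fingers": -0.8},
    {"x": -0.005,"y": 0.13,"z": -0.003,"spin": 0,"fingers": -0.8},
    {"x": -0.006,"y": 0.16,"z": -0.003,"spin": 0,"fingers": -0.8},
    {"x": -0.006,"y": 0.17,"z": -0.003,"spin": 0,"fingers": -0.8},
    {"x": -0.006,"y": 0.17,"z": -0.003,"spin": 0,"fingers": -0.8},
    {"x": -0.006,"y": 0.17,"z": -0.003,"spin": 0,"fingers": -0.8}
  ]
}}

```text
time_s: 10.68
tcp_pos: [0.5321, -0.0934, 0.3137]
eef_rot: [-180.0, -0.0, 159.8]
contact_force: [-0.3, 0.2, -1.6]
gripper_width: 0.0226
gripper_force: 50.0
```

Run:
```python
from h import *
c=snap('wrist','w7.png'); s=snap('side','s7.png')
delta([.5315,-.0925,.29],160)
p=sensors.get_state()['tcp_pos']
print('wrist foot',proj(c,p-[0,0,.144]),'head top',proj(c,p+[0,0,.01]),'bush rim',proj(c,[.5315,-.0925,.136]),'side foot',proj(s,p-[0,0,.144]),'head bottom',proj(s,p-[0,0,.022]),'bush',proj(s,[.5315,-.0925,.136]))
a=cv2.imread('pics/w7.png')[170:320,250:400]; b=cv2.imread('pics/s7.png')[120:270,255:405]
cv2.imwrite('pics/c7.png',np.hstack([cv2.resize(i,(400,400),interpolation=cv2.INTER_CUBIC) for i in (a,b)]))
```

```text
t 10.78 tcp [ 0.5322 -0.0935  0.314 ] rpy [-1.7999e+02 -1.0000e-02  1.5981e+02] w 0.0231 F [-0.3  0.3 -1.9]
shift [0.001  0.0007 0.024 ] spin -0.003
wrist foot [315.32090231 229.250406  ] head top [314.71832599 332.77919753] bush rim [316.1894633  217.71194061] side foot [329.58645257 217.79712027] head bottom [331.51677988 158.15050452] bush [328.74920205 233.16484477]
```

View pics/c7.png

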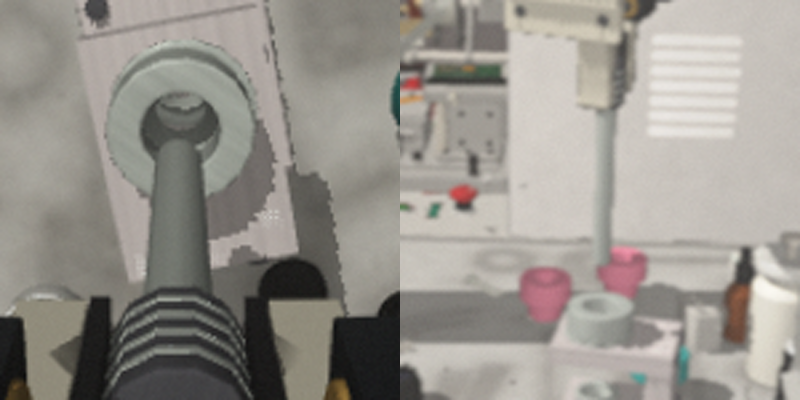

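The wrist half shows the foot at about (317.5,226) and the bushing rim centre at (318,218.4). The side half shows the rod upright, with its foot at (330.7,219.4) over the bushing at (330,235.5). They are aligned within about 1–2 mm, so I'll lower in stages and watch the force.

Emit:
{"op": "drive_tool", "data": {
  "rows": [
    {"x": 0.001,"y": 0.001,"z": 0.015,"spin": 0,"fingers": -0.8},
    {"x": 0.001,"y": 0.001,"z": 0.03,"spin": 0,"fingers": -0.8},
    {"x": 0.001,"y": 0.001,"z": 0.045,"spin": 0,"fingers": -0.8},
    {"x": 0.001,"y": 0.001,"z": 0.055,"spin": 0,"fingers": -0.8},
    {"x": 0.001,"y": 0.001,"z": 0.055,"spin": 0,"fingers": -0.8},
    {"x": 0.001,"y": 0.001,"z": 0.055,"spin": 0,"fingers": -0.8}
  ]
}}

```text
time_s: 11.52
tcp_pos: [0.5323, -0.0913, 0.2595]
eef_rot: [180.0, 0.0, 159.9]
contact_force: [0.7, 0.5, -0.8]
gripper_width: 0.0231
gripper_force: 50.0
```

Emit:
{"op": "drive_tool", "data": {
  "rows": [
    {"x": 0,"y": -0.001,"z": 0.006,"spin": 0,"fingers": -0.8},
    {"x": 0,"y": -0.001,"z": 0.014,"spin": 0,"fingers": -0.8},
    {"x": 0,"y": -0.001,"z": 0.022,"spin": 0,"fingers": -0.8},
    {"x": 0,"y": -0.001,"z": 0.03,"spin": 0,"fingers": -0.8},
    {"x": 0,"y": -0.001,"z": 0.03,"spin": 0,"fingers": -0.8}
  ]
}}

```text
time_s: 12.15
tcp_pos: [0.5311, -0.0923, 0.2282]
eef_rot: [-180.0, -0.1, 159.9]
contact_force: [0.3, -0.1, -0.8]
gripper_width: 0.0229
gripper_force: 50.0
```

Through the upper bushing without contact; the foot is at about 0.084. Next is the lower one.

Emit:
{"op": "drive_tool", "data": {
  "rows": [
    {"x": 0,"y": 0,"z": 0.008,"spin": 0,"fingers": -0.8},
    {"x": 0,"y": 0,"z": 0.016,"spin": 0,"fingers": -0.8},
    {"x": 0,"y": 0,"z": 0.024,"spin": 0,"fingers": -0.8},
    {"x": 0,"y": 0,"z": 0.03,"spin": 0,"fingers": -0.8},
    {"x": 0,"y": 0,"z": 0.03,"spin": 0,"fingers": -0.8}
  ]
}}

```text
time_s: 12.78
tcp_pos: [0.5313, -0.0923, 0.1985]
eef_rot: [-180.0, -0.1, 159.9]
contact_force: [0.1, 0.7, -1.4]
gripper_width: 0.0228
gripper_force: 50.0
```

Emit:
{"op": "drive_tool", "data": {
  "rows": [
    {"x": 0,"y": 0,"z": 0.008,"spin": 0,"fingers": -0.8},
    {"x": 0,"y": 0,"z": 0.016,"spin": 0,"fingers": -0.8},
    {"x": 0,"y": 0,"z": 0.023,"spin": 0,"fingers": -0.8},
    {"x": 0,"y": 0,"z": 0.0285,"spin": 0,"fingers": -0.8},
    {"x": 0,"y": 0,"z": 0.0285,"spin": 0,"fingers": -0.8},
    {"x": 0,"y": 0,"z": 0.0285,"spin": 0,"fingers": -0.8}
  ]
}}

```text
time_s: 13.52
tcp_pos: [0.5318, -0.0923, 0.1708]
eef_rot: [180.0, 0.0, 159.9]
contact_force: [-0.3, 0.3, -1.0]
gripper_width: 0.0235
gripper_force: 50.0
```

Run:
```python
from h import *
s=snap('side','s8.png'); c=snap('wrist','w8.png')
delta([.5315,-.0925,.170],160)
print('foot',proj(s,[.5315,-.0925,.026]),'low bush',proj(s,[.5315,-.0925,.062]))
a=cv2.imread('pics/w8.png')[170:320,250:400]; b=cv2.imread('pics/s8.png')[195:320,270:395]
cv2.imwrite('pics/c8.png',np.hstack([cv2.resize(i,(400,400),interpolation=cv2.INTER_CUBIC) for i in (a,b)]))
```

```text
t 13.62 tcp [ 0.5318 -0.0922  0.1709] rpy [1.7999e+02 3.0000e-02 1.5988e+02] w 0.0233 F [ 0.4  0.1 -1.2]
shift [ 0.0002 -0.0004  0.0009] spin -0.002
foot [327.22536002 280.69896814] low bush [327.70956568 265.59484884]
```

View pics/c8.png

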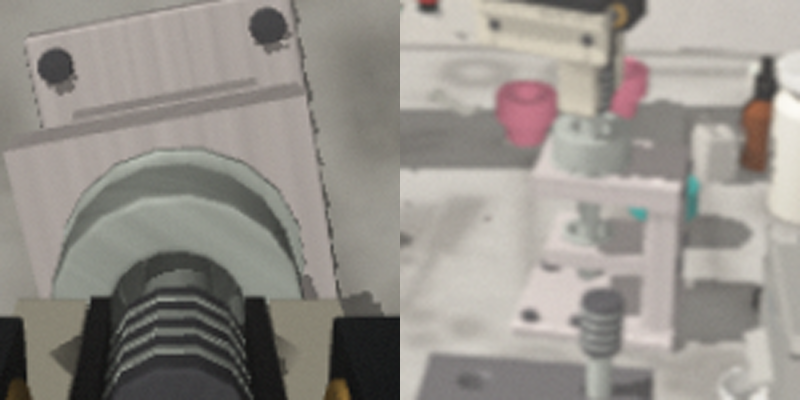

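The side half shows the shaft passing through both bushings and the foot showing below the lower arm at about (329,280), where predicted. The short rod is still in the rack and the bushing is home. The contact force is only about the rod's weight, so I'm handing in.

```bash
python3 -c "
from plant import r
print(r.close_job())"
```

```text
the job is handed in; nothing more can be done
None
```

The job is handed in at about 13.6 s: the bushing is fully home and released, and the long rod is held upright through both bushings with its foot about 27 mm over the bench, mid-gap and touching nothing.

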